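# Clamp the sliding stop to the T-track with its T-bolt

## Robot

A 6-joint arm with a two-finger parallel gripper is mounted at the origin on the work surface. World frame = base frame: x ahead of the robot, y to its left, z up, the work surface at z = 0. Lengths are in m, angles in rad, forces in N, time in s.
With the tool pointing down it reaches from about 0.25 to 0.775 m from the base axis. Payload 4 kg.
Tool frame: the origin (TCP) lies between the finger pads; the fingertips stand 8 mm ahead of it and the grasp point (between the pads) lies 11 mm behind it; z points along the fingers, y is the line along which they close (so a half turn about z gives the same grasp; the last joint's range is limited). The gripper opens to 85 mm and grips with 20 to 120 N. Pads are 22 mm wide; open, the fingers measure 114 mm over their backs; the gripper's body (76 mm by 85 mm) begins 54 mm behind the grasp point. The pads swing forward as they close: fully open they stand 13 mm farther back than shut.
Start: joints at [-1.429, 0.087, 1.371, -0, 1.684, -0.103], TCP at [0.133, -0.534, 0.239] pointing down, gripper open.
Joint ranges: [-3.1, 3.1], [-0.76, 2.03], [0.27, 2.55], [-1.08, 4.22], [0.17, 2.65], [-2.57, 2.57]. Speed limits (rad/s): [2.79, 2.79, 3.14, 3.14, 3.14, 3.14].

## Interface

Orientations are given as a unit quaternion [w, x, y, z].
In Python, from workcell import arm gives the robot as it stands. The module is installed in compiled form; this text tells all that it offers.
- The arm moves only by the shell command python3 -m creep 'ROWS'. ROWS is JSON, one flat list of numbers, 5 for each row, row after row: the shift along the world's x, y, z in mm, then the turn about the world's z in rad, then the finger opening in mm, from 0 to 85.4. In form: [tx, ty, tz, roll, grip, tx, ty, tz, roll, grip, ...]. A call has 1 to 20 rows; each row is the pose to reach, as a shift and turn from the pose commanded when the call began; what a row does not reach only later rows make up. A row lasts 1/8 s, in which the tool goes at most 62.5 mm and 10.7 degrees, less where a joint would pass 70% of its speed; a pose out of reach is approached as far as the arm can. A call with a gripper value outside its range is refused whole. The fingers move at their own pace and stop on an object; the grip force is fixed at half the most. Time passes only in rows, so rows that repeat a pose let the fingers close. It gives the time, the measured TCP pose, the force, the opening and the grip force at its end, in the units of the state.
- arm.state(): the state, without advancing time (a new reading comes with each control period).
- arm.camera(name): name is "scene" or "top" or "wrist"; returns the picture (480x640x3 uint8, red, green, blue); there is no depth.
- arm.camera_model(name): a dict with "fx", "fy", "cx", "cy" (pixels), "position" and "attitude" of the camera in the world. Camera axes: x right, y up, looking along -z (the intrinsics and any distortion apply to the point x, -y, -z); pixel columns grow to the right and rows downward; lengths in m; the calibration is good to about 2 mm. The wrist camera is an equidistant fisheye: a pixel r from the principal point sees the ray r / f radians off the axis. A picture is of the moment at which its call begins: read the wrist's pose just before it. camera_model takes no time and is no camera call; for the wrist camera it gives the pose at the moment of the call.
- arm.finish_job(): hands the job in; it is judged then, once.
The state is a dict: "clock": time; "joint_positions": joint angles; "joint_vel": joint speeds; "joint_efforts": joint torques, N m; "position": TCP position; "ee_rot": TCP orientation; "ft_force": force on the tool from outside, world axes, zero at the start; "ft_torque": the same for the moment, N m; "gripper_width": finger opening in m; "gripper_force": force on a finger pad.
Only numpy, scipy, OpenCV 4.12 (cv2) and the standard library are available. Lean on these libraries where they do the work, as an engineer would, in place of code of your own. Each camera call takes 0.05 s, during which the arm holds its last target. There are 200 camera calls.

## Task

Take the T-bolt out of its wooden rest by the red knob, lower its head through the window of the blue stop into the T-track slot until the washer sits on the stop, and turn the knob clockwise so that the head swings square under the slot's lips. Then go on tightening the knob until the stop is held firmly, but do not overtighten it or press hard, and let go; leave the stop where it is, and do not disturb the toy car, the pencil tin or the glue bottle.

Things in the scene. Friction and masses are not known exactly. Their poses are not given: they have to be found in the camera images.
- jig: Fixed plywood jig board, 380 x 230 x 28 mm, with an aluminium T-track let in flush. Origin: centre of its underside, on the table; x runs along the slot, which lies on the board's centre line; z up. The slot's mouth is 18 mm wide, its lips 6 mm thick, the channel below them 38 mm wide and 18 mm high (4 to 22 mm above the underside).
- stop: Loose blue stop, about 0.6 kg, on the jig: plate 150 (its x, along the slot) x 80 x 14 mm; two black tongues below guide it in the slot (2 mm play each side); wooden upright, top 48 mm above the underside, 63 to 75 mm from the origin on +x. Origin: on the plate's underside at the centre of a window through the plate, 52 mm along x by 22 mm, over the slot.
- bolt: Loose steel T-bolt, about 210 g with washer and knob, upright in the rest. Origin: on its axis at the underside of the head; z up along the bolt; stem 10 mm thick. Head: 8 mm thick skewed bar (a parallelogram from above), 14 mm wide, 43 mm tip to tip. Its long direction lies 20 degrees anticlockwise, seen from above, from the bolt's x axis; its end faces, 36 mm apart, are square to x.
- tee (a point): Point on the bolt's axis at the top of the head, 8 mm above the bolt's origin. With its long direction along the slot the head passes the slot's mouth; turned 70 degrees clockwise from there its end faces meet the channel's side walls, which stop it (up to 5 degrees later): the bolt's x axis then points across the slot.
- knob: Red wing knob, the nut. Grip bar 44 mm long (along the knob's x), 14 mm wide (y), from 14 mm below to 12 mm above the origin; below it a 22 mm round hub, then a loose-fitting black washer, 38 mm across and 4 mm thick, that rests on the rest now and is to rest on the stop's plate. Origin: on the bolt's axis, 30 mm above the washer's underside. Its angle to the bolt differs at each start.
- thread (a point): Point on the axis at the washer's top. The thread is stiff (0.25 N m): the knob takes the bolt along until the head is stopped, then turns on it, clockwise to tighten. First it takes up 0.6 to 2 rad of slack at steady torque; then torque rises by 0.003 N m per N of clamping. A rise of 0.1 to 0.2 N m is right (30 to 70 N); under 25 N is loose, 90 N breaks it. It stays when let go.
- rest: Fixed wooden block, 90 x 70 x 45 mm, with a pocket for the bolt in its top, 53 mm along its x axis, 23 mm wide and 38 mm deep. Origin: centre of its underside. The washer lies on the top, the head hangs in the pocket with its long direction along the block's x axis.
- car: Loose wooden toy car, about 75 x 50 x 48 mm, on the jig beyond the stop's upright. Origin: centre of its underside. Leave it alone.
- pencil_tin: Loose tin can with pencils, 68 mm diameter, the can 100 mm and the pencils about 180 mm high. Origin: centre of its underside. Leave it alone.
- glue: Loose white glue bottle, 60 mm diameter, 150 mm high. Origin: centre of its underside. Leave it alone.
Things that resemble listed ones, but are neither listed nor needed, are in the scene too. What is shaped like the stop but orange or purple is not meant.

How it is judged:
On the way, in this order (a step that is already met when the one before it is completed fails the run):
1. the bolt's head is down in the channel below the lips, inside the stop's window, washer on the stop (z of bolt in the frame of jig below 0.0132 m and horizontal distance between bolt and stop below 0.02 m and angle between bolt's own z axis and vertical below 0.12 rad), for 0.1 s.
2. the head has been turned square under the lips (angle between the x axis of bolt and the y axis of jig, either way round below 0.2 rad and z of bolt in the frame of jig between 0.004 and 0.017 m), for 0.1 s.
3. the nut is tight: head drawn up against the lips, stop clamped (z of bolt in the frame of jig above 0.0134 m and contact force between bolt and stop above 25 N and contact force between bolt and jig above 15 N), for 0.2 s.
At the end, for the whole second after the job is handed in: Bolt upright (0.08 rad) in the stop's window (20 mm of its centre), head under the lips and drawn up to them, x axis across the slot within 0.2 rad; bolt and washer press the stop with over 25 N, the track with over 15 N; stop within 10 mm of its start; all at rest (all of step 3 and angle between the x axis of bolt and the y axis of jig, either way round below 0.2 rad and z of bolt in the frame of jig below 0.017 m and horizontal distance between bolt and stop below 0.02 m and angle between bolt's own z axis and vertical below 0.08 rad and distance of stop from where it was at the start of the episode below 0.01 m and linear speed of bolt below 0.02 m/s); the robot touches nothing.
It fails at once if the stop is shifted by more than 10 mm (distance of stop from where it was at the start of the episode above 0.01 m).
It fails at once if overtightened or pressed hard: more than 90 N between bolt and stop (contact force between bolt and stop above 90 N).
It fails at once if the toy car is pushed or tipped (distance of car from where it was at the start of the episode above 0.02 m or angle between car's own z axis and vertical above 0.3 rad).
It fails at once if the pencil tin or the glue bottle is pushed or tipped (distance of any of pencil_tin, glue from where it was at the start of the episode above 0.03 m or angle between any of pencil_tin, glue's own z axis and vertical above 0.4 rad).
It also fails if it takes over 72 s, if anything falls off the work surface, if the arm or the gripper's body presses on something with over 40 N, if the wrist force passes 120 N, or if a joint passes its speed limit or range.

## Working session

There is one attempt and no reset: what is moved stays moved. The work goes in short steps, Python scripts to look and compute and a shell command to move; the robot and the scene stay as the last step left them, time stands still between calls to the robot, and variables do not carry over. Pictures are saved under pics/ and viewed, at most 10 in all, crops included, and the job is handed in when it is done.

```bash
mkdir -p pics
cat > h.py <<'E'
import numpy as np, cv2
from scipy.spatial.transform import Rotation as R
from workcell import arm
def rot(m): 
    a=np.array(m["attitude"],float)
    return a if a.shape==(3,3) else R.from_quat(a[[1,2,3,0]]).as_matrix()
def ray(m,u,v,fish=False):
    x=(u-m["cx"])/m["fx"]; y=(v-m["cy"])/m["fy"]
    if fish:
        r=np.hypot(x,y); d=np.array([np.sin(r)*x/max(r,1e-9),np.sin(r)*y/max(r,1e-9),np.cos(r)])
    else: d=np.array([x,y,1.])
    return rot(m)@(d*[1,-1,-1])
def px(m,u,v,z,fish=False):
    d=ray(m,u,v,fish); p=np.array(m["position"]); return p+d*(z-p[2])/d[2]
E
python3 - <<'E'
from h import *
for n in("top","scene"):
    print(arm.camera_model(n)); cv2.imwrite(f"pics/{n}0.png",arm.camera(n)[...,::-1])
print(arm.state())
E
```

```text
{'fx': 459.08060672781113, 'fy': 459.08060672781113, 'cx': 313.13843258407906, 'cy': 241.81040723462516, 'position': array([ 0.43269201, -0.04376156,  1.26765988]), 'attitude': array([ 0.70661912,  0.02286608, -0.02975517, -0.70659833])}
{'fx': 529.9937361393565, 'fy': 529.9937361393565, 'cx': 315.01988676132527, 'cy': 233.46844808345, 'position': array([0.93652066, 0.70445014, 1.07024815]), 'attitude': array([0.22397721, 0.08411503, 0.32806433, 0.91385593])}
{'clock': 0.1, 'joint_positions': array([-1.42908391e+00,  8.79131932e-02,  1.37211070e+00,  4.60307890e-05,
        1.68360675e+00, -1.03098603e-01]), 'joint_vel': array([-0.00130989, -0.00201976, -0.00427904, -0.00127654, -0.00028689,
       -0.0001159 ]), 'joint_efforts': array([ 1.43447116e-03, -3.53014970e+01, -3.14220107e+01, -1.73243229e-04,
        7.96939566e-03,  8.64303530e-06]), 'position': array([ 0.13325436, -0.53316933,  0.23823477]), 'ee_rot': array([-1.01924609e-03,  9.92516965e-01,  1.22102557e-01,  3.19505514e-06]), 'ft_force': array([0.85040905, 0.01061321, 0.04997974]), 'ft_torque': array([-0.02203813, -0.01045415,  0.04296938]), 'gripper_force': 0.0, 'gripper_width': 0.08536608268635656}
```

View pics/top0.png

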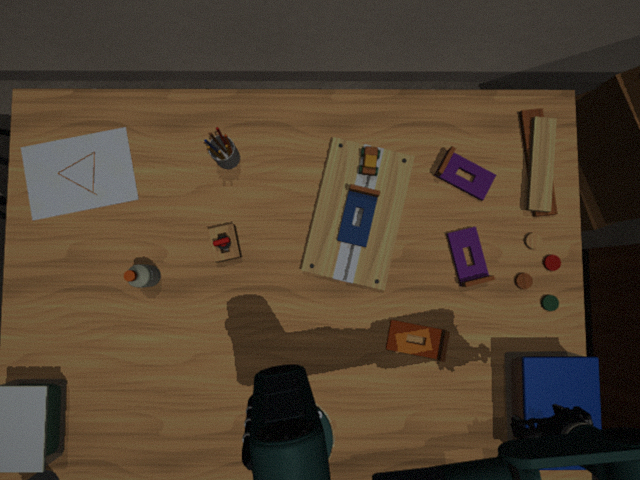

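View pics/scene0.png

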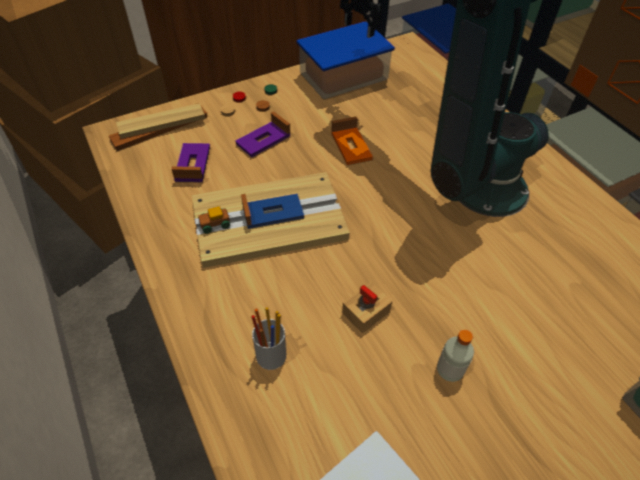

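Run:
```python
from h import *
im=cv2.imread("pics/top0.png")
a=cv2.resize(im[130:300,295:425],None,fx=3.5,fy=3.5,interpolation=cv2.INTER_CUBIC)
b=cv2.resize(im[215:270,203:245],None,fx=8,fy=8,interpolation=cv2.INTER_CUBIC)[:, :340]
c=np.zeros((600,800,3),np.uint8); c[:a.shape[0],:a.shape[1]]=a; c[:b.shape[0],458:458+b.shape[1]]=b
cv2.imwrite("pics/c1.png",np.clip(c*1.6,0,255).astype(np.uint8))
m=arm.camera_model("top")
for n,u,v,z in(("rest",224,242,.045),("knob",221,241,.075),("win",357,216,.042),("tin",228,160,0.1),("glue",130,276,.15),("car",371,158,.07)): print(n,px(m,u,v,z))
```

```text
rest [0.52327223 0.18192733 0.045     ]
knob [0.52365431 0.18421355 0.075     ]
win [ 0.59379504 -0.1737935   0.042     ]
tin [0.7313641 0.1644602 0.1      ]
glue [0.4329479  0.38831201 0.15      ]
car [ 0.74525455 -0.209193    0.07      ]
```

View pics/c1.png

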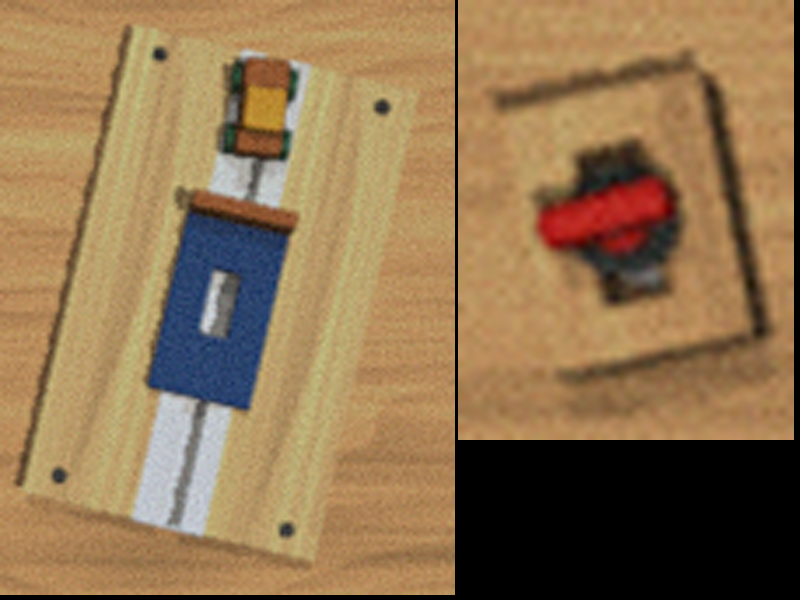

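Top view: jig tilted ~11° (slot from about (353,135) to (345,280)), blue stop window at (357,216); knob at (221,241), its bar nearly along image-right, pocket nearly image-vertical. Moving above the rest.

```bash
python3 -m creep '[391,717,0,1.585,85, 391,717,0,1.585,85, 391,717,0,1.585,85, 391,717,0,1.585,85, 391,717,0,1.585,85, 391,717,0,1.585,85, 391,717,0,1.585,85, 391,717,0,1.585,85, 391,717,0,1.585,85, 391,717,0,1.585,85, 391,717,0,1.585,85, 391,717,0,1.585,85, 391,717,0,1.585,85, 391,717,0,1.585,85, 391,717,0,1.585,85, 391,717,0,1.585,85, 391,717,0,1.585,85, 391,717,0,1.585,85]'
python3 - <<'E'
from h import *
m=arm.camera_model("wrist"); im=arm.camera("wrist"); print(m)
cv2.imwrite("pics/w1.png",np.clip(im[...,::-1]*1.5,0,255).astype(np.uint8)); s=arm.state(); print(s["position"],s["ee_rot"],s["joint_positions"],s["ft_force"],s["ft_torque"])
E
```

```text
clock: 2.35
position: [0.5242, 0.1825, 0.2398]
ee_rot: [0.0, 0.61, 0.792, 0.0]
ft_force: [-0.1, 0.2, 0.1]
gripper_width: 0.0848
gripper_force: 0.0
{'fx': 371.64829954431775, 'fy': 371.64829954431775, 'cx': 318.3088751625447, 'cy': 230.40296567812334, 'position': array([0.50565334, 0.25304763, 0.37447883]), 'attitude': array([ 0.98134982, -0.14304376, -0.01925911,  0.12696499])}
[0.52419872 0.18268729 0.23978102] [2.73973084e-04 6.10321328e-01 7.92153836e-01 3.18706667e-04] [ 2.33221420e-01  9.79825580e-02  1.35817008e+00 -2.44938737e-05
  1.68459981e+00 -2.46452318e-02] [ 0.40312192  0.15676594 -0.45776534] [0.04211759 0.00996517 0.05215953]
```

View pics/w1.png

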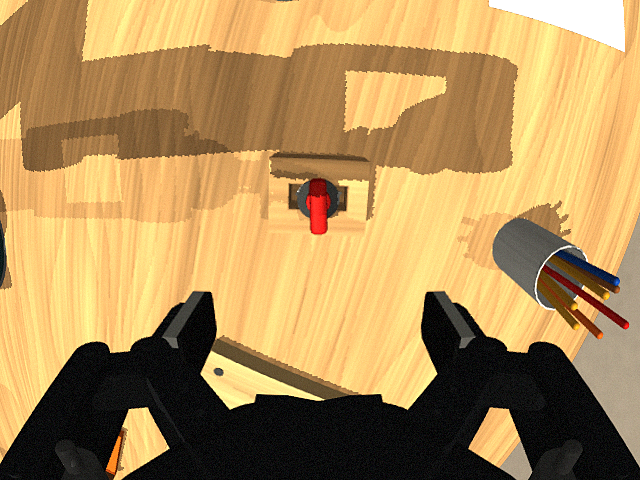

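Run:
```python
from h import *
im=cv2.imread("pics/w1.png")[145:245,255:385]
cv2.imwrite("pics/w1c.png",cv2.resize(im,None,fx=6,fy=6,interpolation=cv2.INTER_CUBIC))
```

```text
(no output)
```

View pics/w1c.png

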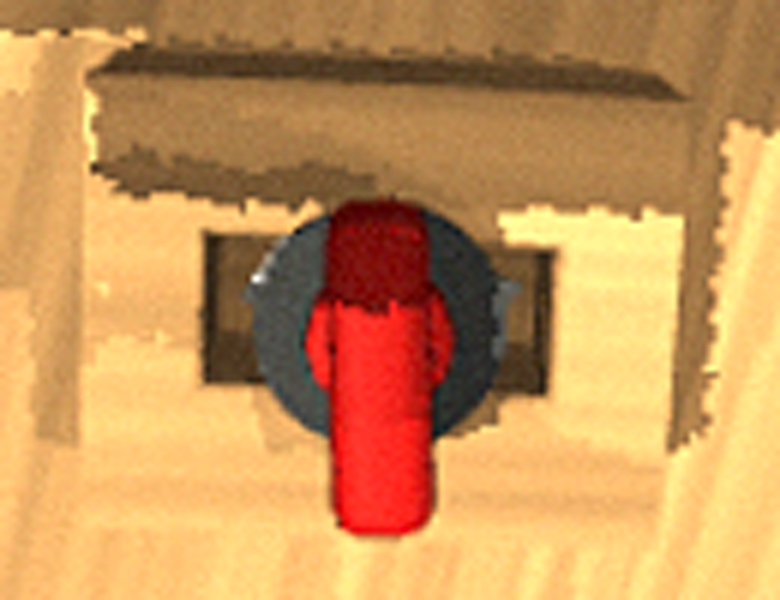

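Run:
```python
from h import *
import json
m=dict(fx=371.648,fy=371.648,cx=318.309,cy=230.403,position=[.50565334,.25304763,.37447883],attitude=[.98134982,-.14304376,-.01925911,.12696499])
P=lambda x,y,z:px(m,255+(x+.5)/6-.5,145+(y+.5)/6-.5,z,True)
print("washer",P(375,325,.049), "nadir dir",(rot(m).T@[0,0,-1]))
c=[P(*q,.045) for q in((203,233),(555,250),(548,397),(203,383))]
print("pocket",np.mean(c,0),*[ (np.degrees(np.arctan2(*(b-a)[[1,0]])),np.linalg.norm(b-a)) for a,b in((c[0],c[1]),(c[3],c[2]))])
c=[P(*q,.045) for q in((85,75),(688,100),(670,530),(78,525))]
print("block",np.mean(c,0),*[ (np.degrees(np.arctan2(*(b-a)[[1,0]])),np.linalg.norm(b-a)) for a,b in((c[0],c[1]),(c[3],c[2]))])
for z in(.087,.061):
  a,b=P(379,202,z),P(384,530,z); print("bar",z,a,b,np.linalg.norm(a-b),np.degrees(np.arctan2(*(b-a)[[1,0]])))
a,b=P(332,430,.087),P(433,430,.087);print("w",np.linalg.norm(a-b),(a+b)/2)
# top: slot, window
m=arm.camera_model("top"); T=lambda x,y,z:px(m,295+(x+.5)/3.5-.5,130+(y+.5)/3.5-.5,z)
ang=lambda a,b:np.degrees(np.arctan2(*(b-a)[[1,0]]))
a,b=T(177,525,.028),T(258,170,.028);print("slot",a,b,ang(a,b))
w=[T(*q,.042) for q in((211,270),(238,277),(225,339),(199,331))];print("win",np.mean(w,0),ang(w[3],w[0]),ang(w[2],w[1]),w)
p=[T(*q,.042) for q in((186,208),(290,233),(248,410),(149,385))];print("plate",np.mean(p,0),ang(p[3],p[0]),ang(p[2],p[1]),np.linalg.norm(p[3]-p[0]))
```

```text
washer [0.52225347 0.18761128 0.049     ] nadir dir [-0.00147675  0.2856424  -0.95833514]
pocket [0.52244404 0.18826021 0.045     ] (np.float64(11.923806884847103), np.float64(0.05278263261261746)) (np.float64(12.3393385895109), np.float64(0.05252073395185375))
block [0.52266857 0.18914897 0.045     ] (np.float64(12.361788894374286), np.float64(0.08958570317920503)) (np.float64(14.22535725229756), np.float64(0.09197427067598779))
bar 0.087 [0.51666  0.211215 0.087   ] [0.52864347 0.16830039 0.087     ] 0.0445563365947606 -74.39814336947329
bar 0.061 [0.51765546 0.20743159 0.061     ] [0.53072273 0.16063573 0.061     ] 0.04858607593752814 -74.3981433694733
w 0.013443325903045417 [0.52490355 0.18170561 0.087     ]
slot [ 0.42300001 -0.14222082  0.028     ] [ 0.69990212 -0.20719791  0.028     ] -13.205940174041688
win [ 0.59228195 -0.17378836  0.042     ] -11.436963679553518 -12.216841503035239 [array([ 0.61879701, -0.16839151,  0.042     ]), array([ 0.61338559, -0.18915975,  0.042     ]), array([ 0.56539246, -0.1787685 ,  0.042     ]), array([ 0.57155275, -0.15883368,  0.042     ])]
plate [ 0.58886386 -0.17381068  0.042     ] -12.008941283659956 -13.815227539159348 0.1401775717843467
```

Washer, pocket and bar agree: axis at (0.5225, 0.189), bar at 105.6°, head at 12.2°. Go down and grip.

```bash
python3 -m creep '[-1.5,6,-60,0.014,60, -1.5,6,-120,0.014,50, -1.5,6,-150,0.014,50, -1.5,6,-167,0.014,50, -1.5,6,-167,0.014,50, -1.5,6,-167,0.014,30, -1.5,6,-167,0.014,20, -1.5,6,-167,0.014,8, -1.5,6,-167,0.014,8, -1.5,6,-167,0.014,8, -1.5,6,-167,0.014,8, -1.5,6,-167,0.014,8, -1.5,6,-167,0.014,8]'
```

```text
clock: 4.03
position: [0.5237, 0.1896, 0.0742]
ee_rot: [0.001, 0.604, 0.797, 0.001]
ft_force: [-1.2, -0.4, 6.2]
gripper_width: 0.0124
gripper_force: 61.0
```

```bash
python3 -m creep '[0,0,3,0,8, 0,0,10,0,8, 0,0,30,0,8, 0,0,60,0,8, 0,0,100,0,8, 0,0,140,0,8, 0,0,140,0,8,0,0,140,0,8]'
python3 - <<'E'
from h import *
s=arm.state();print(s["ft_force"],s["ft_torque"],s["joint_positions"])
E
```

```text
clock: 5.03
position: [0.5222, 0.1892, 0.211]
ee_rot: [-0.001, 0.604, 0.797, -0.001]
ft_force: [-0.4, 0.7, -3.0]
gripper_width: 0.0127
gripper_force: 60.1
[-0.37843961  0.71565253 -2.95272253] [ 0.09257719 -0.02216274  0.01292368] [ 2.45570789e-01  1.07877124e-01  1.40420785e+00 -1.98347898e-05
  1.63157857e+00 -2.74139433e-02]
```

```bash
python3 -m creep '[80,-434,0,-0.438,8, 80,-434,0,-0.438,8, 80,-434,0,-0.438,8, 80,-434,0,-0.438,8, 80,-434,0,-0.438,8, 80,-434,0,-0.438,8, 80,-434,0,-0.438,8, 80,-434,0,-0.438,8, 80,-434,0,-0.438,8, 80,-434,0,-0.438,8,80,-434,0,-0.438,8,80,-434,0,-0.438,8]'
python3 - <<'E'
from h import *
s=arm.state();m=arm.camera_model("wrist"); im=arm.camera("wrist")
import pickle; pickle.dump(m,open("m2.pkl","wb"))
cv2.imwrite("pics/w2.png",im[...,::-1]); print(s["position"],s["ee_rot"],m["position"])
E
```

```text
clock: 6.52
position: [0.6029, -0.2435, 0.2128]
ee_rot: [0.0, 0.762, 0.647, 0.0]
ft_force: [-0.8, 0.4, -1.7]
gripper_width: 0.0127
gripper_force: 60.0
[ 0.60294295 -0.24352143  0.21277958] [2.98653609e-04 7.62469341e-01 6.47024258e-01 1.54840822e-04] [ 0.61503035 -0.17147187  0.34738681]
```

View pics/w2.png

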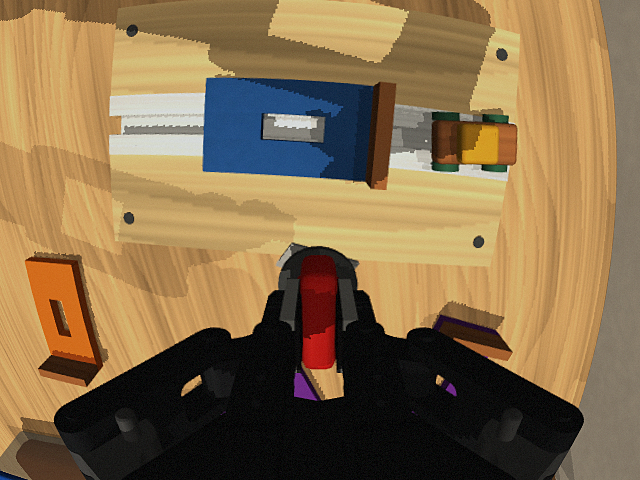

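Run:
```python
from h import *
im=cv2.imread("pics/w2.png")
a=cv2.resize(im[70:195,195:395],None,fx=4,fy=4,interpolation=cv2.INTER_CUBIC)[:, :800]
b=cv2.resize(np.clip(im[238:263,260:380]*1.6,0,255).astype(np.uint8),None,fx=4,fy=4,interpolation=cv2.INTER_CUBIC)
c=np.zeros((600,800,3),np.uint8);c[:500]=a;c[500:,:480]=b
cv2.imwrite("pics/w2c.png",c)
```

```text
(no output)
```

View pics/w2c.png

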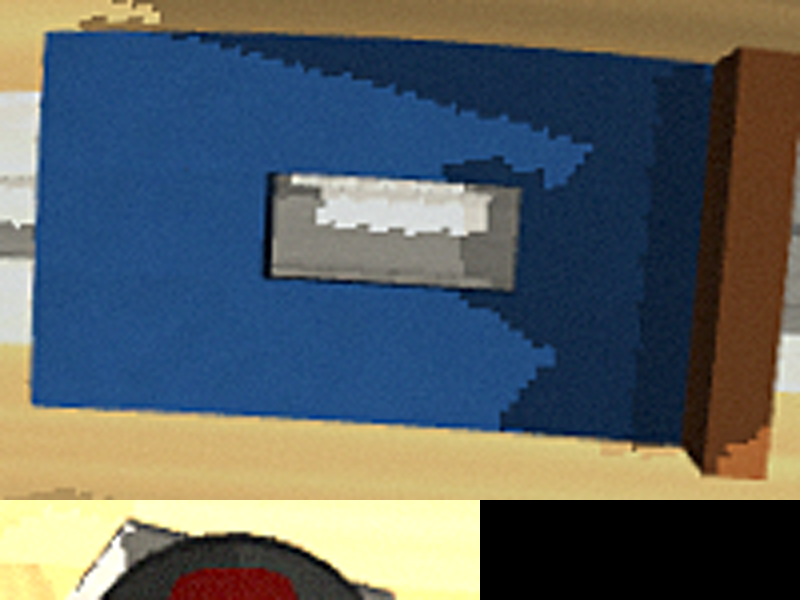

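Run:
```python
from h import *
import pickle
m=pickle.load(open("m2.pkl","rb"))
P=lambda x,y,z:px(m,195+(x+.5)/4-.5,70+(y+.5)/4-.5,z,True)
ang=lambda a,b:np.degrees(np.arctan2(*(b-a)[[1,0]]));n=np.linalg.norm
w=[P(*q,.042) for q in((268,173),(521,187),(514,291),(265,277))]
print("win",np.mean(w,0),ang(w[0],w[1]),ang(w[3],w[2]),n(w[0]-w[1]),n(w[0]-w[3]))
p=[P(*q,.042) for q in((47,31),(716,64),(690,445),(32,405))]
print("plate",np.mean(p,0),ang(p[0],p[1]),ang(p[3],p[2]),n(p[0]-p[1]),n(p[0]-p[3]))
le=(p[0]+p[3])/2; a=np.radians((ang(p[0],p[1])+ang(p[3],p[2]))/2)
print("win from left edge",le+75e-3*np.array([np.cos(a),np.sin(a),0]))
def proj(X):
    d=rot(m).T@(X-m["position"])*[1,-1,-1]; t=np.arctan2(np.hypot(d[0],d[1]),d[2]);k=t/np.hypot(d[0],d[1]);return m["fx"]*k*d[0]+m["cx"],m["fy"]*k*d[1]+m["cy"]
ax=np.array([.6029,-.2435])
for zt in(.162,.157):
 for th in(-8,-13,-18):
  t=np.radians(th);M=np.array([[np.cos(t),-np.sin(t)],[np.sin(t),np.cos(t)]])
  print(zt,th,[np.round((np.array(proj(np.r_[ax+M@np.array(c)/1e3,zt]))-[260,238])*4+[1.5,501.5]) for c in((-16.6,7),(-21.7,-7),(21.7,7),(16.6,-7))])
# washer extent in image
print([np.round(proj(np.array([ax[0]+.019*np.cos(f),ax[1]+.019*np.sin(f),.1876])),1) for f in np.radians([80,170,-10])])
```

```text
win [ 0.59379484 -0.17170473  0.042     ] -13.379647086514252 -13.266774333810487 0.05160055994078692 0.0215380208287177
plate [ 0.58850444 -0.17045597  0.042     ] -13.466074410841276 -13.4009443103016 0.13797885013167005 0.07964563304692121
win from left edge [ 0.59395669 -0.17175849  0.042     ]
0.162 -8 [array([106., 552.]), array([ 74., 649.]), array([395., 545.]), array([356., 643.])]
0.162 -13 [array([111., 542.]), array([ 70., 636.]), array([398., 559.]), array([351., 653.])]
0.162 -18 [array([116., 532.]), array([ 66., 623.]), array([401., 572.]), array([345., 662.])]
0.157 -8 [array([109., 539.]), array([ 78., 635.]), array([391., 533.]), array([353., 629.])]
0.157 -13 [array([114., 529.]), array([ 73., 622.]), array([395., 546.]), array([348., 639.])]
0.157 -18 [array([119., 520.]), array([ 70., 609.]), array([397., 560.]), array([343., 648.])]
[array([318.1, 243.9]), array([277.5, 281.5]), array([357.8, 282.3])]
```

Run:
```python
from h import *
im=cv2.imread("pics/w2.png")
cv2.imwrite("pics/w2d.png",cv2.resize(np.clip(im[236:310,268:368]*2.,0,255).astype(np.uint8),None,fx=8,fy=8,interpolation=cv2.INTER_CUBIC))
```

```text
(no output)
```

View pics/w2d.png

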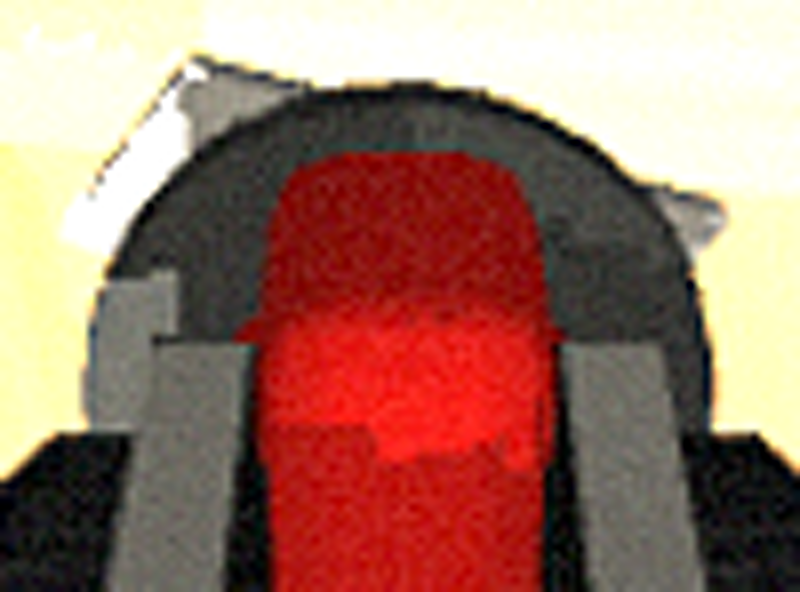

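```bash
cat > fit.py <<'E'
from h import *
from scipy.optimize import least_squares
def proj(m,X):
    d=rot(m).T@(X-np.array(m["position"]))*[1,-1,-1]; r=np.hypot(d[0],d[1]);k=np.arctan2(r,d[2])/r;return np.array([m["fx"]*k*d[0]+m["cx"],m["fy"]*k*d[1]+m["cy"]])
def corner(p,c,z): 
    t=p[2];return np.r_[p[0]+(np.cos(t)*c[0]-np.sin(t)*c[1])/1e3,p[1]+(np.sin(t)*c[0]+np.cos(t)*c[1])/1e3,z]
E
python3 - <<'E'
from fit import *
import pickle
m=pickle.load(open("m2.pkl","rb"))
px_=lambda x,y:np.array([268+(x+.5)/8-.5,236+(y+.5)/8-.5])
edge=[px_(*q) for q in((240,71),(300,86),(640,180),(690,190))]
A=px_(193,60);B=px_(85,195)
for zb in(.156,.154,.150):
  def f(p):
    a=proj(m,corner(p,(-16.6,7),zb));c=proj(m,corner(p,(21.7,7),zb));b=proj(m,corner(p,(-21.7,-7),zb))
    n=np.array([-(c-a)[1],(c-a)[0]]);n/=np.linalg.norm(n)
    k=np.array([-(b-a)[1],(b-a)[0]]);k/=np.linalg.norm(k)
    return np.r_[[n@(e-a) for e in edge],a-A,k@(B-a)]
  s=least_squares(f,[.603,-.2435,-.3],x_scale=[.01,.01,.1]);print(zb,s.x,np.degrees(s.x[2]),np.round(s.fun,1))
E
```

```text
0.156 [ 0.60222439 -0.24573851 -0.44405052] -25.44222055706009 [ 0.1 -0.1  0.2 -0.3 -0.3 -0.3  0.4]
0.154 [ 0.60196567 -0.24637354 -0.44401906] -25.440418096259812 [ 0.1 -0.1  0.2 -0.3 -0.3 -0.3  0.4]
0.15 [ 0.6014482  -0.24764362 -0.44395799] -25.43691937472669 [ 0.1 -0.1  0.2 -0.3 -0.3 -0.3  0.4]
```

```bash
python3 -m creep '[-8.6,74,-20,0.1,8, -8.6,74,-50,0.21,8, -8.6,74,-75,0.21,8, -8.6,74,-75,0.21,8, -8.6,74,-75,0.21,8, -8.6,74,-75,0.21,8]'
python3 - <<'E'
from h import *
s=arm.state();m=arm.camera_model("wrist"); im=arm.camera("wrist")
import pickle; pickle.dump(m,open("m3.pkl","wb"));cv2.imwrite("pics/w3.png",im[...,::-1])
cv2.imwrite("pics/w3d.png",cv2.resize(np.clip(im[226:301,268:368,::-1]*2.,0,255).astype(np.uint8),None,fx=8,fy=8,interpolation=cv2.INTER_CUBIC)); print(s["position"],s["ft_torque"])
E
```

```text
clock: 7.32
position: [0.5952, -0.1713, 0.1395]
ee_rot: [0.002, 0.691, 0.723, 0.001]
ft_force: [-1.9, -0.2, -1.4]
gripper_width: 0.0128
gripper_force: 59.9
[ 0.59521209 -0.17131069  0.13948983] [ 0.05019598 -0.0563062  -0.02560344]
```

View pics/w3d.png

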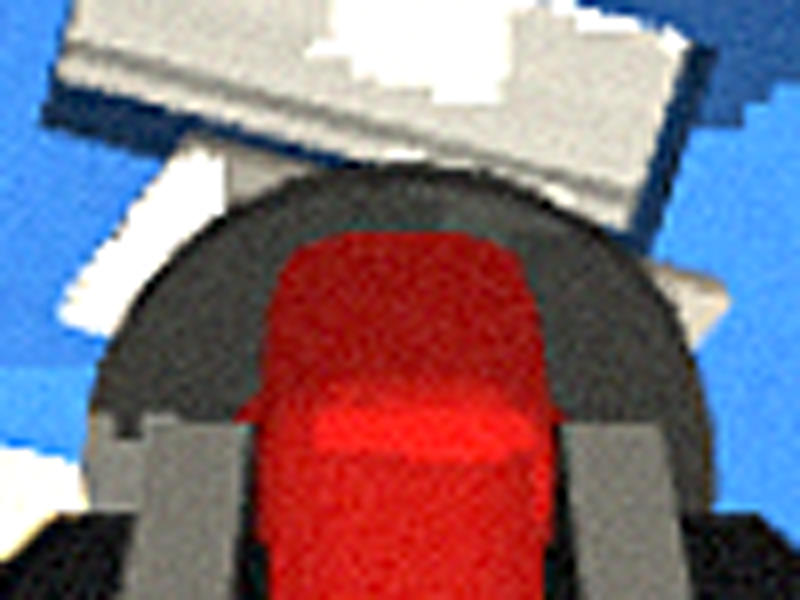

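Run:
```python
from fit import *
import pickle
m=pickle.load(open("m3.pkl","rb"))
p_=lambda x,y:np.array([268+(x+.5)/8-.5,226+(y+.5)/8-.5])
A=p_(193,140);B=p_(70,305);C=p_(722,285)
E=[p_(*q) for q in((640,262),(690,272))]
zb=.139-.2128+.154
def f(p):
    a=proj(m,corner(p,(-16.6,7),zb));c=proj(m,corner(p,(21.7,7),zb))
    n=np.array([-(c-a)[1],(c-a)[0]]);n/=np.linalg.norm(n)
    return np.r_[a-A,[n@(e-a) for e in E]]
s=least_squares(f,[.594,-.173,-.25],x_scale=[.01,.01,.1]);print(s.x,np.degrees(s.x[2]),np.round(s.fun,1))
for q in((42,125),(640,245),(712,55)): print(px(m,*p_(*q),.042,True))
t=np.radians(-13.35);c,sn=np.cos(t),np.sin(t)
for u,v in((-26,-11),(26,-11),(26,11)): print("expected",.5939+(c*u-sn*v)/1e3,-.1717+(sn*u+c*v)/1e3)
print(arm.state()["position"])
```

```text
[ 0.59518651 -0.174761   -0.23535646] -13.484932072474011 [-0.   0.   0.2 -0.2]
[ 0.56595978 -0.17631889  0.042     ]
[ 0.61597901 -0.18470346  0.042     ]
[ 0.62075633 -0.16788832  0.042     ]
expected 0.5660626906137622 -0.17639938359094878
expected 0.6166575334044977 -0.18840612682051622
expected 0.6217373093862377 -0.1670006164090512
[ 0.59508398 -0.17127701  0.13925041]
```

```bash
python3 -m creep '[-1,2.5,0,0,8, -1,2.5,-20,0,8, -1,2.5,-35,0,8, -1,2.5,-45,0,8, -1,2.5,-49,0,8, -1,2.5,-53,0,8, -1,2.5,-53,0,8, -1,2.5,-53,0,8]'
```

```text
clock: 8.38
position: [0.5935, -0.1683, 0.0849]
ee_rot: [0.0, 0.691, 0.723, 0.0]
ft_force: [0.4, -0.9, -2.7]
gripper_width: 0.0125
gripper_force: 60.0
```

```bash
python3 -m creep '[0,0,-3,0,8, 0,0,-6,0,8, 0,0,-9,0,8, 0,0,-9,0,8]'
```

```text
clock: 8.88
position: [0.5929, -0.168, 0.0747]
ee_rot: [-0.0, 0.691, 0.723, -0.0]
ft_force: [-0.2, 0.2, -2.2]
gripper_width: 0.0125
gripper_force: 60.0
```

```bash
python3 -m creep '[0,0,-1.5,0,8, 0,0,-3,0,8, 0,0,-3,0,8, 0,0,-3,0,8]'; python3 -m creep '[0,0,-1,0,8, 0,0,-1,0,8,0,0,-1,0,8]'
```

```text
clock: 9.38
position: [0.5932, -0.1681, 0.0724]
ee_rot: [0.0, 0.691, 0.723, 0.0]
ft_force: [0.2, 0.2, -1.0]
gripper_width: 0.013
gripper_force: 60.0
clock: 9.75
position: [0.5932, -0.1681, 0.0714]
ee_rot: [0.0, 0.691, 0.723, 0.0]
ft_force: [0.4, -0.5, -1.3]
gripper_width: 0.0126
gripper_force: 60.1
```

```bash
python3 -m creep '[0,0,-1,0,8, 0,0,-1,0,8,0,0,-1,0,8]'; python3 -m creep '[0,0,-0.7,0,8, 0,0,-0.7,0,8,0,0,-0.7,0,8]'
```

```text
clock: 10.12
position: [0.5933, -0.1682, 0.0712]
ee_rot: [0.0, 0.691, 0.723, 0.0]
ft_force: [-2.0, 0.3, 4.5]
gripper_width: 0.0127
gripper_force: 60.9
clock: 10.5
position: [0.5933, -0.1682, 0.0712]
ee_rot: [0.0, 0.691, 0.723, 0.0]
ft_force: [-4.3, 0.7, 8.4]
gripper_width: 0.0127
gripper_force: 61.3
```

```bash
python3 -m creep '[0,0,0.7,-0.1,8, 0,0,0.7,-0.25,8, 0,0,0.7,-0.4,8, 0,0,0.7,-0.55,8, 0,0,0.7,-0.7,8, 0,0,0.7,-0.85,8, 0,0,0.7,-0.95,8, 0,0,0.7,-1.05,8, 0,0,0.7,-1.05,8,0,0,0.7,-1.05,8]'
python3 -c "
from h import *
s=arm.state();print(s['ft_torque'],s['joint_positions'])"
```

```text
clock: 11.75
position: [0.5939, -0.1692, 0.0712]
ee_rot: [0.001, 0.96, 0.28, 0.001]
ft_force: [0.3, -3.2, 4.6]
gripper_width: 0.0126
gripper_force: 60.9
[-0.66778088  0.0562161  -0.01656373] [-3.68633201e-01  3.20077491e-01  1.43553107e+00 -1.40745464e-03
  1.38313568e+00  6.35644523e-01]
```

```bash
cat > t.py <<'E'
from h import *
s=arm.state();print(np.round(s['ft_torque'],3),s['joint_positions'][5],2*np.arctan2(s['ee_rot'][2],s['ee_rot'][1]))
E
python3 -m creep '[0,0,0,-0.06,8, 0,0,0,-0.12,8, 0,0,0,-0.17,8, 0,0,0,-0.17,8]';python3 t.py
python3 -m creep '[0,0,0,-0.04,8, 0,0,0,-0.08,8, 0,0,0,-0.12,8, 0,0,0,-0.12,8]';python3 t.py
python3 -m creep '[0,0,0,-0.1,8, 0,0,0,-0.2,8, 0,0,0,-0.2,8, 0,0,0,-0.2,8]';python3 t.py
```

```text
clock: 12.25
position: [0.5927, -0.1694, 0.0712]
ee_rot: [0.001, 0.98, 0.197, -0.001]
ft_force: [-3.9, -3.7, 5.7]
gripper_width: 0.0128
gripper_force: 61.1
[-0.78   0.722  0.079] 0.8057541571203392 0.39669670328058326
clock: 12.75
position: [0.5918, -0.17, 0.0712]
ee_rot: [0.002, 0.99, 0.138, -0.002]
ft_force: [-5.4, -4.7, 7.2]
gripper_width: 0.0128
gripper_force: 61.3
[-1.089  1.074  0.208] 0.9254353347710619 0.2768101004871212
clock: 13.25
position: [0.5917, -0.1704, 0.0712]
ee_rot: [0.002, 0.999, 0.038, -0.002]
ft_force: [-6.4, -6.3, 6.3]
gripper_width: 0.0128
gripper_force: 61.3
[-1.173  1.178  0.155] 1.1254248435736998 0.0766144648810427
```

```bash
python3 -m creep '[-1.5,-1.5,0.2,0,8, -1.5,-1.5,0.2,0,8, -1.5,-1.5,0.2,-0.06,8, -1.5,-1.5,0.2,-0.12,8, -1.5,-1.5,0.2,-0.18,8]';python3 t.py
python3 -m creep '[0,0,0,-0.06,8, 0,0,0,-0.12,8, 0,0,0,-0.18,8]';python3 t.py
python3 -m creep '[0,0,0,-0.06,8, 0,0,0,-0.12,8, 0,0,0,-0.18,8]';python3 t.py
```

```text
clock: 13.88
position: [0.5913, -0.1711, 0.0711]
ee_rot: [0.002, 0.999, -0.052, -0.0]
ft_force: [-2.5, -5.0, 5.0]
gripper_width: 0.0126
gripper_force: 61.0
[-0.978  0.626  0.304] 1.3041080595385384 -0.10474786505239664
clock: 14.25
position: [0.5911, -0.1715, 0.0711]
ee_rot: [0.002, 0.99, -0.142, -0.0]
ft_force: [-4.1, -6.4, 4.6]
gripper_width: 0.0125
gripper_force: 61.0
[-1.179  0.725  0.286] 1.4840814380400564 -0.2848950037044537
clock: 14.62
position: [0.5909, -0.1719, 0.0711]
ee_rot: [0.002, 0.973, -0.23, -0.0]
ft_force: [-4.0, -5.8, 6.1]
gripper_width: 0.0128
gripper_force: 61.0
[-1.239  0.787  0.313] 1.6641205581549032 -0.46504121272917487
```

```bash
python3 -m creep '[-1,-1.5,0.2,-0.06,8, -1,-1.5,0.2,-0.12,8, -1,-1.5,0.2,-0.18,8]';python3 t.py
python3 -m creep '[0,0,0,-0.05,8, 0,0,0,-0.1,8, 0,0,0,-0.15,8]';python3 t.py
python3 -m creep '[0,0,0,-0.05,8, 0,0,0,-0.1,8, 0,0,0,-0.15,8]';python3 t.py
```

```text
clock: 15.0
position: [0.5906, -0.1723, 0.0712]
ee_rot: [0.001, 0.948, -0.317, 0.0]
ft_force: [-1.7, -3.5, 5.0]
gripper_width: 0.0125
gripper_force: 60.8
[-0.854  0.413  0.249] 1.841217734045234 -0.6446608294559945
clock: 15.38
position: [0.5904, -0.1725, 0.0712]
ee_rot: [0.002, 0.922, -0.387, 0.0]
ft_force: [-2.6, -4.0, 4.6]
gripper_width: 0.013
gripper_force: 60.9
[-0.956  0.528  0.266] 1.9908871369404053 -0.7944113366481989
clock: 15.75
position: [0.5901, -0.1728, 0.0711]
ee_rot: [0.002, 0.891, -0.455, 0.0]
ft_force: [-2.9, -4.8, 5.1]
gripper_width: 0.0126
gripper_force: 61.0
[-0.942  0.727  0.371] 2.1407687943025384 -0.9444394562161723
```

```bash
python3 -m creep '[-0.7,-1,0,-0.04,8, -0.7,-1,0,-0.04,8]';python3 t.py
python3 -m creep '[0,0,0,-0.04,8, 0,0,0,-0.04,8]';python3 t.py
python3 -m creep '[0,0,0,-0.04,8, 0,0,0,-0.04,8]';python3 t.py
```

```text
clock: 16.0
position: [0.59, -0.1729, 0.0711]
ee_rot: [0.001, 0.882, -0.472, 0.0]
ft_force: [-1.7, -3.5, 5.0]
gripper_width: 0.0129
gripper_force: 60.9
[-0.762  0.458  0.187] 2.1775865217022465 -0.9830121812604369
clock: 16.25
position: [0.5899, -0.1729, 0.0711]
ee_rot: [0.001, 0.872, -0.489, 0.0]
ft_force: [-2.1, -3.9, 4.9]
gripper_width: 0.0125
gripper_force: 61.0
[-0.751  0.514  0.197] 2.217643918424373 -1.022919512778619
clock: 16.5
position: [0.5898, -0.1729, 0.0711]
ee_rot: [0.001, 0.862, -0.507, 0.0]
ft_force: [-2.3, -3.6, 4.7]
gripper_width: 0.0127
gripper_force: 61.0
[-0.755  0.59   0.174] 2.2576197360104766 -1.062911360604632
```

```bash
python3 -m creep '[0,0,0,-0.05,8, 0,0,0,-0.1,8, 0,0,0,-0.13,8]';python3 t.py
python3 -m creep '[0,0,0,-0.05,8, 0,0,0,-0.1,8]';python3 t.py
```

```text
clock: 16.88
position: [0.5896, -0.173, 0.071]
ee_rot: [0.001, 0.827, -0.562, 0.0]
ft_force: [-1.8, -4.4, 4.9]
gripper_width: 0.0126
gripper_force: 61.1
[-0.792  0.665  0.464] 2.388013506935348 -1.1932952963565189
clock: 17.12
position: [0.5893, -0.1731, 0.071]
ee_rot: [0.001, 0.798, -0.603, -0.0]
ft_force: [-3.9, -4.9, 6.0]
gripper_width: 0.0128
gripper_force: 61.2
[-0.814  0.763  0.485] 2.488436199375899 -1.2937923330405798
```

```bash
python3 -m creep '[0,0,0,0,8]';python3 t.py; python3 -m creep '[0,0,0,0,8]';python3 t.py; python3 -m creep '[0,0,0,0,8]';python3 t.py
```

```text
clock: 17.25
position: [0.5893, -0.1731, 0.071]
ee_rot: [0.001, 0.798, -0.602, -0.0]
ft_force: [-3.4, -4.8, 4.9]
gripper_width: 0.0127
gripper_force: 61.1
[-0.785  0.722  0.294] 2.487444273914356 -1.292862903514655
clock: 17.38
position: [0.5893, -0.1731, 0.071]
ee_rot: [0.001, 0.798, -0.602, -0.0]
ft_force: [-2.9, -4.0, 6.1]
gripper_width: 0.0129
gripper_force: 61.1
[-0.805  0.725  0.28 ] 2.487260564726669 -1.2926821793044327
clock: 17.5
position: [0.5893, -0.1731, 0.071]
ee_rot: [0.001, 0.798, -0.602, -0.0]
ft_force: [-3.8, -4.7, 5.6]
gripper_width: 0.0127
gripper_force: 61.1
[-0.834  0.734  0.322] 2.4872995838564984 -1.2927441070689016
```

Torque has risen about 0.12–0.19 N m above the steady slack level, which is in the right band. Let go and lift.

```bash
python3 -m creep '[0,0,0.5,0,20, 0,0,0.5,0,32, 0,0,0.5,0,32, 0,0,0.5,0,32, 0,0,15,0,32, 0,0,40,0,32, 0,0,80,0,32, 0,0,120,0,32, -20,-65,120,0,32, -20,-65,120,0,32, -20,-65,120,0,32, -20,-65,120,0,32]'
python3 - <<'E'
from h import *
w=cv2.imread("pics/w3.png");im=arm.camera("wrist")[...,::-1];t=arm.camera("top")[...,::-1]
a=cv2.resize(t[180:255,320:400],(480,450),interpolation=cv2.INTER_CUBIC)
c=np.zeros((480,800,3),np.uint8);c[:450,:300]=a[:,90:390];c[:, 300:]=im[:,70:570]
cv2.imwrite("pics/f.png",c)
E
```

```text
clock: 19.0
position: [0.5702, -0.2362, 0.1907]
ee_rot: [-0.0, 0.798, -0.603, -0.0]
ft_force: [-0.2, -0.3, 0.4]
gripper_width: 0.032
gripper_force: 0.0
```

View pics/f.png

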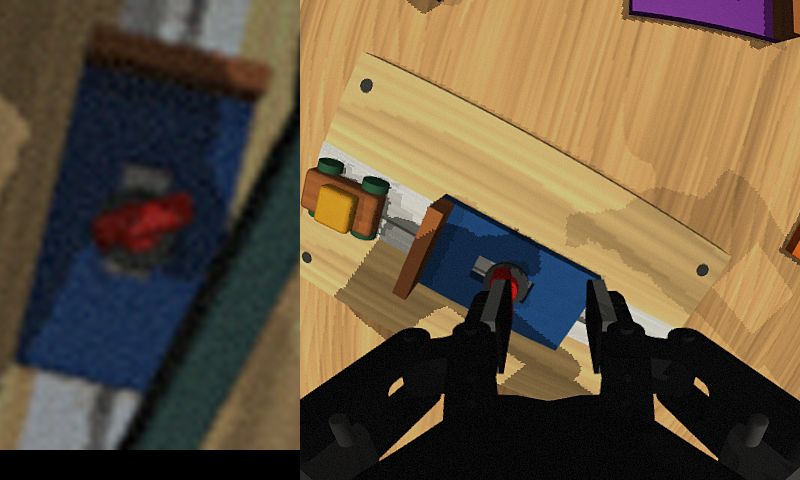

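The washer sits on the blue stop inside its window, the bolt stands upright, and the car and stop look unmoved. Handing in.

```bash
python3 -c "
from workcell import arm
print(arm.finish_job())"
```

```text
the job is handed in; nothing more can be done
None
```

I lowered the T-bolt through the blue stop's window, turned its head square under the lips, tightened and released the knob, and handed the job in at about 19 s; I estimated the clamping at 40–65 N from the torque rise, and the judge returned no verdict.

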